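# Sweep used test cassettes into the lidded waste pan

## Task

With the fingertips, sweep the three used white test cassettes across the worktop, through the mouth and right into the steel waste pan, then push its yellow lid fully shut, so that its front lip closes the mouth. Do not pick up or lift the cassettes, and do not push along or knock over the diluent bottle, sample cup, vial, timer or tweezers.

Things in the scene. Friction and masses are not known exactly. Their poses are not given: they have to be found in the camera images.
- waste_pan: Low steel dustpan, fixed. Origin at worktop level near its middle; mouth to its -x, wire handle (30 mm high) to its +x up to 146 mm. Inside: 2 mm thick floor over x -52 to +48, y -80 to +80 mm. Walls 40 mm high, 3 mm thick. In front a bevelled lip falls from 2 mm at x = -52 to 0 at x = -70 mm between 24 mm high cheeks flaring out to y = +-89 mm. A cassette is in when wholly past x = -50 mm.
- pan_lid (a joint): Angle of the yellow lid in rad: 0 = shut (flat on the pan), about 1.5 = upright; grows as it opens, stop at 1.9. It starts open between 1.35 and 1.65. The hinge is stiff (about 0.09 N m): the lid stays wherever it is left, also half shut, and must be pushed all the way down.
- pan_lid_hinge (a point): Middle of the lid's hinge line, at pan x = +54.5 mm, z = 42 mm; the line runs along the pan's y.
- pan_lid_edge (a point): Middle of the lid's free edge on its outer (shut: upper) face, 110 mm from the hinge; shut, 45 mm above the worktop. Lid plate 170 mm wide, 2.5 mm thick, outer face 3.5 mm off the hinge line; a 50 mm wide thumb tab runs 16 mm past the edge. A 40 mm high lip hangs under the edge and closes the mouth at pan x = -49 mm. When open, pushing the outer face (away from the mouth) swings it shut.
- cassette_1: Used plastic rapid-test cassette, white, flat, 20 (x) x 70 (y) x 6 (z) mm, about 12 g; origin at the centre of its underside, y along its length. It lies loose on the worktop in front of the pan's mouth, its length roughly along the pan's y.
- cassette_2: Used plastic rapid-test cassette, white, flat, 20 (x) x 70 (y) x 6 (z) mm, about 12 g; origin at the centre of its underside, y along its length. It lies loose on the worktop in front of the pan's mouth, its length roughly along the pan's y.
- cassette_3: Used plastic rapid-test cassette, white, flat, 20 (x) x 70 (y) x 6 (z) mm, about 12 g; origin at the centre of its underside, y along its length. It lies loose on the worktop in front of the pan's mouth, its length roughly along the pan's y.
- diluent_bottle: White round squeeze bottle, 35 mm diameter, 66 mm high, loose, to be left alone; origin at the centre of its underside. It stands left of the cassettes, seen from the robot.
- sample_cup: Small white open cup, 35 mm diameter, 36 mm high, loose, to be left alone; origin at the centre of its underside. It stands right of the cassettes, seen from the robot.
- vial_1: Small brown vial with a white cap, 23 mm diameter, 46 mm high, loose, to be left alone; origin at the centre of its underside. It stands left of the pan, seen from the robot.
- timer: White bench timer, 60 (x) x 66 (y) x 20 mm, loose, to be left alone; origin at the centre of its underside.
- tweezers: Steel tweezers lying flat, 124 mm along x, 13 mm wide, 9 mm high, loose, to be left alone; origin at the middle of the underside.

How it is judged (in metres and radians):
On the way, in this order (a step that is already met when the one before it is completed fails the run):
1. all three cassettes lie in the pan, the lid still open (x of cassette_1 in the frame of waste_pan between -0.045 and 0.05 m and y of cassette_1 in the frame of waste_pan between -0.08 and 0.08 m and z of each of cassette_1, cassette_2, cassette_3 in the frame of waste_pan below 0.025 m and x of cassette_2 in the frame of waste_pan between -0.045 and 0.05 m and y of cassette_2 in the frame of waste_pan between -0.08 and 0.08 m and x of cassette_3 in the frame of waste_pan between -0.045 and 0.05 m and y of cassette_3 in the frame of waste_pan between -0.08 and 0.08 m and value of joint pan_lid above 1 rad), for 0.1 s.
2. the lid is shut over them (x of cassette_1 in the frame of waste_pan between -0.045 and 0.05 m and y of cassette_1 in the frame of waste_pan between -0.08 and 0.08 m and z of each of cassette_1, cassette_2, cassette_3 in the frame of waste_pan below 0.025 m and x of cassette_2 in the frame of waste_pan between -0.045 and 0.05 m and y of cassette_2 in the frame of waste_pan between -0.08 and 0.08 m and x of cassette_3 in the frame of waste_pan between -0.045 and 0.05 m and y of cassette_3 in the frame of waste_pan between -0.08 and 0.08 m and value of joint pan_lid below 0.03 rad), for 0.2 s.
At the end, for the whole second after the job is handed in: All three cassettes lie inside the waste pan (their centres within its walls and at least 7 mm past the front edge of its floor), the lid is shut to within 0.03 rad and at rest, and the bottle, cup, vial, timer and tweezers are within 20 mm of where they started, the first three upright (all of step 2 and velocity of joint pan_lid below 0.05 rad/s and distance of each of diluent_bottle, sample_cup, vial_1, timer, tweezers from where it was at the start of the episode below 0.02 m and angle between each of diluent_bottle, sample_cup, vial_1's own z axis and vertical below 0.2 rad); the robot touches nothing.
It fails at once if a cassette is lifted off the worktop outside the pan (more than 12 mm) ((height (world z) of cassette_1 above 0.012 m and x of cassette_1 in the frame of waste_pan below -0.06 m) or (height (world z) of cassette_2 above 0.012 m and x of cassette_2 in the frame of waste_pan below -0.06 m) or (height (world z) of cassette_3 above 0.012 m and x of cassette_3 in the frame of waste_pan below -0.06 m)).
It fails at once if a cassette is lifted (underside more than 30 mm above the worktop) (height (world z) of any of cassette_1, cassette_2, cassette_3 above 0.03 m).
It fails at once if the bottle, cup, vial, timer or tweezers are pushed more than 20 mm or knocked over (distance of any of diluent_bottle, sample_cup, vial_1, timer, tweezers from where it was at the start of the episode above 0.02 m or angle between any of diluent_bottle, sample_cup, vial_1's own z axis and vertical above 0.5 rad).
It also fails if it takes over 67 s, if anything falls off the work surface, if the arm or the gripper's body presses on something with over 40 N, if the wrist force passes 120 N, or if a joint passes its speed limit or range.

## Robot

A 6-joint arm with a two-finger parallel gripper is mounted at the origin on a cart in front of the work surface, level with it; the furniture and walls round the work are solid. World frame = base frame: x ahead of the robot, y to its left, z up, the work surface at z = 0. Lengths are in mm, angles in rad, forces in N, time in s.
With the tool pointing down it reaches from about 300 to 1000 mm from the base axis. Payload 5.1 kg.
Tool frame: the origin (TCP) lies at the very end of the fingers, on their centre line; the grasp point (between the pads) lies env.pinch_z behind it (env.pinch_z is the distance from the TCP to the grasp point, in mm); z points along the fingers, x is the direction in which the jaws open and shut, and the axes are right-handed (so a half turn about z gives the same grasp; the last joint's range is limited). The gripper opens to 95 mm and grips with 3 to 60 N. Pads are 20 mm wide; open, the fingers measure 119 mm over their backs; the gripper's body (75 mm by 180 mm) begins 59 mm behind the grasp point.
Start: joints at [-1.27, 0.124, 1.65, -0, 1.367, -0.083], TCP at [243.358, -602.712, 214.656] pointing down, gripper open.
Joint ranges: [-2.61, 2.61], [-1.02, 2.33], [0.03, 2.71], [-1.35, 4.49], [0.32, 2.68], [-2.91, 2.91]. Speed limits (rad/s): [2.57, 2.57, 3.14, 3.14, 3.14, 3.14].

## Interface

Orientations are given as a unit quaternion [x, y, z, w].
In Python, from station import env gives the robot as it stands.
- The arm moves only by the tool jog_arm, never from a script. Its argument "deltas" is a list of rows, each an object with "linear": the shift along the tool's x, y, z in cm, a list of three; "rotation": the turn, a rotation vector about the tool's x, y, z in degrees, a list of three. A call has 1 to 12 rows; each row shifts and turns the commanded pose from where the row before left it, along the tool's axes as they then stand; what a row does not reach is not made up. A row lasts 1/8 s, in which the tool goes at most 62.5 mm and 10.7 degrees, less where a joint would pass 70% of its speed; a pose out of reach is approached as far as the arm can. A call with a gripper value outside its range is refused whole. "claw" is the opening, from -1 (shut) to 1 (fully open), set as the call begins (left out, the last holds). The fingers move at their own pace and stop on an object; "squeeze" is the grip in N (left out, the last holds). Time passes only in rows, so rows that do not move let the fingers close. It gives the time, the measured TCP pose, the force and the opening at its end, in the units of the state.
- env.state(): the state, without advancing time (a new reading comes with each control period).
- env.camera(name): name is "scene" or "top"; returns the picture (420x560x3 uint8, blue, green, red); there is no depth.
- env.get_calibration(name): a dict with "camera_matrix" (3x3 intrinsics, pixels), "dist_coeffs" ([k1, k2, p1, p2, k3] as OpenCV has them; the pictures are not rectified), "R" (3x3) and "t" (3): a world point X has camera coordinates R X + t. Camera axes: x right, y down, z forward; pixel columns grow to the right and rows downward; lengths in mm; the calibration is good to about 2 mm. A picture is of the moment at which its call begins. get_calibration takes no time and is no camera call.
- env.hand_in(): hands the job in, once; it reports no verdict.
Trained networks look in the newest picture that a camera, given by its name, has taken for a name from the list of things; names that differ only in an ending like _2 or _b are one class to them, and where a whole thing is asked for, a point or a joint stands for the part that bears it (a point fixed in the world has none). Each returns a list of dicts, best first, with "p" (0 to 1); they miss things now and then, are a little off and sometimes report something else, mostly with a low value. They report only what shows in the picture. A call takes as long as a camera call.
- env.recognise(camera, target): "xy" ([column, row] in pixels, amid what is visible of it).
- env.tip_of(camera, target): "xy" ([column, row] in pixels: a listed point, or the origin of a listed thing).
The state is a dict: "clock": time; "q": joint angles; "qvel": joint speeds; "tau": joint torques, N m; "eef_pos": TCP position; "orientation": TCP orientation; "ft_force": force on the tool from outside, world axes, zero at the start; "wrist_torque": the same for the moment, N m; "opening": opening from 0.0 (shut) to 1.0 (fully open).
Only numpy, scipy, OpenCV 4.12 (cv2) and the standard library are available. Lean on these libraries where they do the work, as an engineer would, in place of code of your own. Each camera call takes 0.05 s, during which the arm holds its last target. There are 200 camera calls.

## Working session

There is one attempt and no reset: what is moved stays moved. The work goes in short steps, Python scripts to look and compute and a tool call to move; the robot and the scene stay as the last step left them, time stands still between calls to the robot, and variables do not carry over. Pictures are saved under pics/ and viewed, about 8 in all and at most 12, crops included, and the job is handed in when it is done.

Besides the shell and the picture viewer there is one more tool, called as name([rows], argument=value, ...), one row to a line, values as JSON. jog_arm: Moves the arm, as the interface text tells. Its arguments: {"type":"object","properties":{"deltas":{"type":"array","items":{"type":"object","properties":{"linear":{"type":"array","items":{"type":"number"}},"rotation":{"type":"array","items":{"type":"number"}}}}},"claw":{"type":"number"},"squeeze":{"type":"number"}},"required":["deltas"]}

```bash
mkdir -p pics; ls
python3 - <<'E'
from station import env
import cv2,numpy as np
s=env.state();print(s['clock'],s['eef_pos'],s['orientation'],env.pinch_z)
for c in ['top','scene']:
    cv2.imwrite(f'pics/{c}0.png',env.camera(c))
    k=env.get_calibration(c);print(c,-np.array(k['R']).T@k['t'])
E
```

```text
pics
0.0 [ 243.16218019 -602.11567546  213.40353447] [ 8.28988617e-01 -5.59264550e-01 -7.99596411e-04 -6.28932707e-04] 18.8
top [ 423.44583143  103.98428393 1336.59710019]
scene [ 80.40849136 749.18700301 903.13345682]
```

View pics/top0.png

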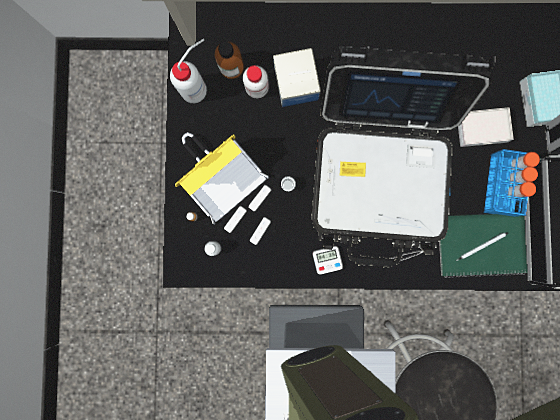

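View pics/scene0.png

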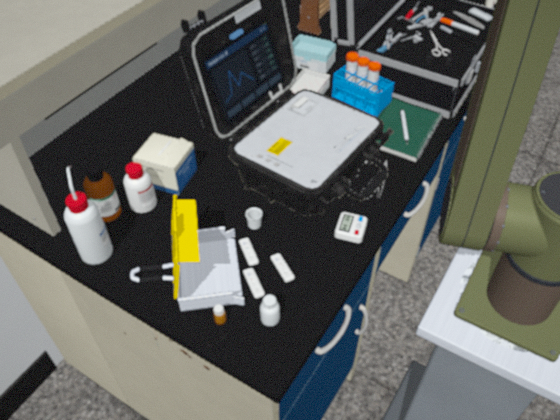

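```bash
cat > h.py <<'E'
from station import env
import cv2,numpy as np
def ray(c,uv):
    k=env.get_calibration(c);R=np.array(k['R']);t=np.array(k['t']).ravel()
    p=cv2.undistortPoints(np.array([[uv]],float),np.array(k['camera_matrix']),np.array(k['dist_coeffs'])).ravel()
    return -R.T@t,R.T@np.array([p[0],p[1],1])
def at(c,uv,z):
    o,d=ray(c,uv);return (o+d*(z-o[2])/d[2]).round(1)
def proj(c,X):
    k=env.get_calibration(c);R=np.array(k['R']);t=np.array(k['t'],float)
    return cv2.projectPoints(np.array(X,float).reshape(-1,3),cv2.Rodrigues(R)[0],t,np.array(k['camera_matrix']),np.array(k['dist_coeffs']))[0].reshape(-1,2)
E
python3 - <<'E'
from h import *
Z=dict(waste_pan=0,pan_lid_hinge=42,pan_lid_edge=150,cassette_1=0,diluent_bottle=0,sample_cup=0,vial_1=0,timer=0,tweezers=0)
for c in ['top','scene']:
    for n,z in Z.items():
        for d in env.tip_of(c,n)[:4 if 'cas' in n else 2]:
            print(c,n,round(d['p'],2),np.round(d['xy'],1),at(c,d['xy'],z))
E
```

```text
top waste_pan 0.9 [224.9 178.8] [572.4 268.7   0. ]
top pan_lid_hinge 0.7 [207.9 165.3] [600.7 305.7  42. ]
top pan_lid_edge 0.77 [203.4 161.2] [595.1 299.1 150. ]
top cassette_1 0.72 [233.8 219.2] [470.5 244.7   0. ]
top cassette_1 0.68 [206.9 159.4] [621.5 315.    0. ]
top cassette_1 0.64 [254.1 199.8] [519.7 194.3   0. ]
top cassette_1 0.39 [214.3 247.3] [399.7 292.6   0. ]
top diluent_bottle 0.74 [218.6 245.2] [405.1 281.9   0. ]
top sample_cup 0.71 [287.4 185.3] [557.  110.6   0. ]
top sample_cup 0.68 [206.5 161.2] [616.9 315.9   0. ]
top tweezers 0.53 [396.5 258.5] [ 375.4 -163.1    0. ]
top tweezers 0.31 [213.1 245.1] [405.2 295.7   0. ]
scene waste_pan 0.75 [205.6 272.4] [568.5 269.5   0. ]
scene pan_lid_hinge 0.56 [174.8 267.3] [605.1 314.2  42. ]
scene pan_lid_hinge 0.22 [250.4 251.3] [501.  201.8  42. ]
scene pan_lid_edge 0.58 [172.5 227.3] [601.7 299.7 150. ]
scene cassette_1 0.76 [249.3 280.2] [481.4 238.1   0. ]
scene cassette_1 0.54 [249.9 253.2] [519.6 179.9   0. ]
scene diluent_bottle 0.75 [270.4 317. ] [398.4 288.3   0. ]
scene sample_cup 0.51 [252.9 220.9] [565.3 100.9  -0. ]
scene vial_1 0.45 [218.5 318.5] [481.  343.8   0. ]
scene timer 0.81 [349.4 228.8] [372.5   8.7  -0. ]
scene tweezers 0.52 [206.6 273.8] [564.6 271.2  -0. ]
```

Run:
```python
from h import *
a=cv2.imread('pics/top0.png')[120:270,160:310];b=cv2.imread('pics/scene0.png')[180:340,120:320]
cv2.imwrite('pics/crop1.png',cv2.resize(a,None,fx=4,fy=4,interpolation=cv2.INTER_CUBIC))
cv2.imwrite('pics/crop2.png',cv2.resize(b,None,fx=4,fy=3.7,interpolation=cv2.INTER_CUBIC))
for c,sub,off in [('top',(a),(160,120)),('scene',b,(120,180))]:
    m=(sub.min(2)>(200)).astype(np.uint8)
    n,l,st,ce=cv2.connectedComponentsWithStats(m)
    for i in range(1,n):
        if 40<st[i,4]<900:
            pts=np.argwhere(l==i)[:,::-1]+np.array(off)
            W=np.array([at(c,p.astype(float),6)[:2] for p in pts],np.float32)
            (x,y),(w,h),ang=cv2.minAreaRect(W)
            ev,V=np.linalg.eigh(np.cov(W.T));d=V[:,1]
            print(c,st[i,4],ce[i]+off,'ctr',W.mean(0).round(1),'wh',round(w),round(h),'axis deg',np.degrees(np.arctan2(d[1],d[0])).round(1))
```

```text
top 123 [287.72357724 184.15447154] ctr [559.3 109.8] wh 33 33 axis deg 152.9
top 216 [259.14351852 197.81018519] ctr [524.4 181.2] wh 20 69 axis deg 142.9
top 52 [199.98076923 205.46153846] ctr [504.1 329.4] wh 71 5 axis deg -138.7
top 220 [234.55       219.10909091] ctr [470.5 242.2] wh 20 69 axis deg 144.0
top 221 [259.52941176 230.74208145] ctr [441.9 179.4] wh 20 69 axis deg 148.6
top 101 [209.51485149 248.77227723] ctr [396.1 303.6] wh 32 23 axis deg -168.5
scene 278 [134.42446043 187.28057554] ctr [858.9 164.6] wh 53 79 axis deg 132.8
scene 84 [308.         182.66666667] ctr [519.5 -63.2] wh 54 20 axis deg -162.3
scene 48 [255.52083333 211.89583333] ctr [572.3  79.7] wh 18 33 axis deg 133.5
scene 239 [248.30125523 251.20083682] ctr [522.7 180.9] wh 19 71 axis deg 143.0
scene 258 [282.13565891 267.11627907] ctr [440.3 178.8] wh 19 70 axis deg 148.8
scene 42 [134.         274.92857143] ctr [685.6 355.7] wh 14 30 axis deg 138.7
scene 276 [253.37681159 282.41304348] ctr [469.  241.6] wh 19 71 axis deg 144.5
scene 98 [268.93877551 300.30612245] ctr [419.2 261. ] wh 20 23 axis deg 115.9
scene 59 [217.88135593 307.96610169] ctr [493.3 328. ] wh 16 18 axis deg 121.6
scene 120 [268.63333333 311.03333333] ctr [406.4 281.9] wh 27 25 axis deg -144.2
```

View pics/crop1.png

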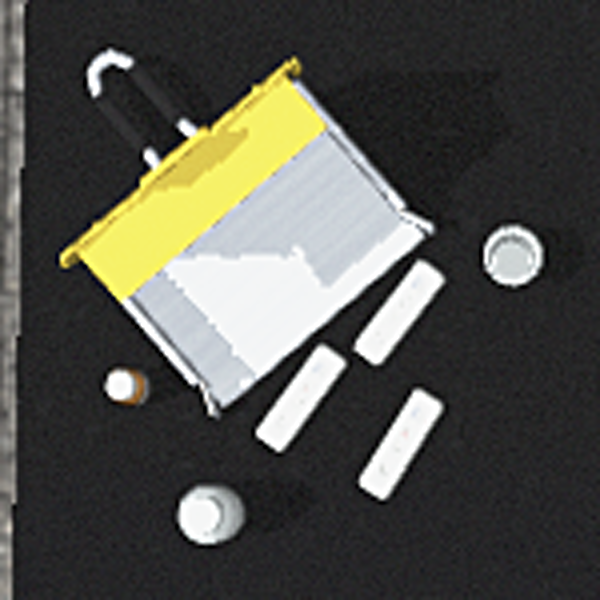

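View pics/crop2.png

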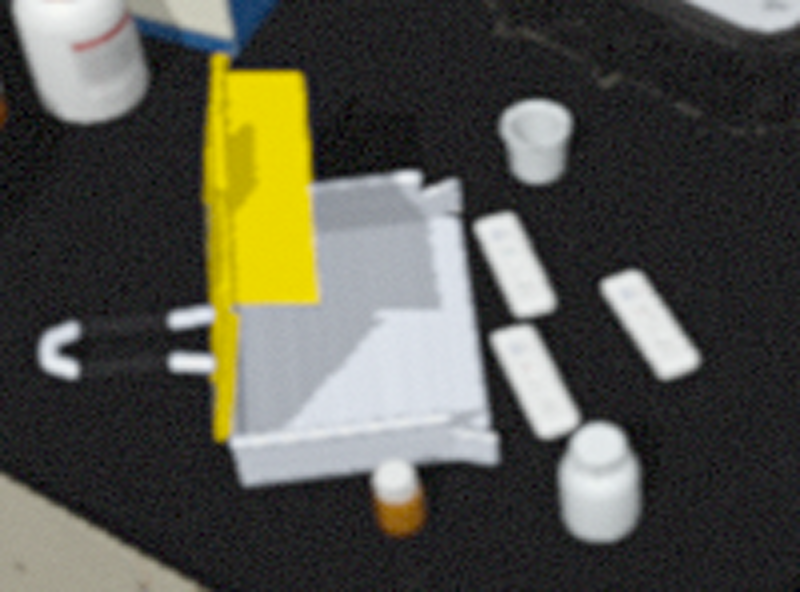

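Run:
```python
from h import *
f=lambda x,y:(160+(x+.5)/4-.5,120+(y+.5)/4-.5)
g=lambda x,y:(120+x/4,180+y/3.7)
L=at('top',f(214,413),24);R=at('top',f(434,231),24);print('cheeks top',L,R,np.linalg.norm(L-R))
L2=at('scene',g(496,462-12),24);R2=at('scene',g(461,181),24);print('cheeks scene',L2,R2)
d=R-L;print('yaw pan y (R->L)',np.degrees(np.arctan2(-d[1],-d[0])))
# fit pan pose with many points (pan pts -> top px)
from scipy.optimize import least_squares
P=[((-70,89,24),'top',f(214,413)),((-70,-89,24),'top',f(434,231)),((-70,89,24),'scene',g(496,445)),((-70,-89,24),'scene',g(461,181)),((146,0,30),'top',f(105,52)),((146,0,30),'scene',g(42,353)),((54.5,0,42),'top',(207.9,165.3)),((54.5,0,42),'scene',(174.8,267.3)),((0,0,0),'top',(224.9,178.8)),((0,0,0),'scene',(205.6,272.4))]
def T(v,p):
    c,s=np.cos(v[2]),np.sin(v[2]);p=np.array(p);return np.array([v[0]+c*p[0]-s*p[1],v[1]+s*p[0]+c*p[1],p[2]])
r=least_squares(lambda v:np.concatenate([proj(c,T(v,p))[0]-np.array(u) for p,c,u in P]),[572,268,.9],loss='soft_l1')
v=r.x;print(v,np.degrees(v[2]));print(np.array([proj(c,T(v,p))[0]-np.array(u) for p,c,u in P]).round(1))
c,s=np.cos(v[2]),np.sin(v[2])
inv=lambda x,y:np.round([c*(x-v[0])+s*(y-v[1]),-s*(x-v[0])+c*(y-v[1])],1)
for n,q in dict(A=(523.5,181),B=(469.8,242),C=(441,179),cup=(561,108),bottle=(402,286),vial=(484,342),timer=(372,9)).items(): print(n,inv(*q))
# lid angle from edge
for th in [1.35,1.45,1.55,1.65]:
    # outer face pt 110 from hinge; shut direction -x, up +z
    e=np.array([54.5-110*np.cos(th)+3.5*np.sin(th),0,42+110*np.sin(th)+3.5*np.cos(th)])
    print(th,proj('top',T(v,e))-np.array([203.4,161.2]),proj('scene',T(v,e))-np.array([172.5,227.3]))
```

```text
cheeks top [460.2 293.1  24. ] [574.  158.5  24. ] 176.26003517530572
cheeks scene [451.2 298.5  24. ] [571.6 157.   24. ]
yaw pan y (R->L) 130.21345221527307Traceback (most recent call last):
  File "<stdin>", line 12, in <module>
    return func(*args, **kwargs)
    result = trf(vector_fun.fun, vector_fun.jac, x0, f0, J0, lb, ub, ftol, xtol,
                 gtol, max_nfev, x_scale, loss_function, tr_solver,
                 tr_options.copy(), verbose, callback=callback_wrapped)
    return trf_no_bounds(
        fun, jac, x0, f0, J0, ftol, xtol, gtol, max_nfev, x_scale,
        loss_function, tr_solver, tr_options, verbose, callback=callback)
    J = jac(x)
    self._update_jac()
    ~~~~~~~~~~~~~~~~^^
    self.J = self.jac_wrapped(xp_copy(self.x), f0=self.f)
             ~~~~~~~~~~~~~~~~^^^^^^^^^^^^^^^^^^^^^^^^^^^^
    J, dct = approx_derivative(
             ~~~~~~~~~~~~~~~~~^
        self.fun,
        ^^^^^^^^^
    ...<2 lines>...
        **self.finite_diff_options,
        ^^^^^^^^^^^^^^^^^^^^^^^^^^^
    )
    ^
    J, _nfev = _dense_difference(fun_wrapped, x0, f0, h,
               ~~~~~~~~~~~~~~~~~^^^^^^^^^^^^^^^^^^^^^^^^
                             use_one_sided, method,
                             ^^^^^^^^^^^^^^^^^^^^^^
                             mf)
                             ^^^
    df = [f_eval - f0 for f_eval in f_evals]
                                    ^^^^^^^
    f = np.atleast_1d(self.fun(x, *self.args, **self.kwargs))
                      ~~~~~~~~^^^^^^^^^^^^^^^^^^^^^^^^^^^^^^
    return np.atleast_1d(self.fun(x))
                         ~~~~~~~~^^^
    return self.f(x, *self.args, **self.kwargs)
           ~~~~~~^^^^^^^^^^^^^^^^^^^^^^^^^^^^^^
  File "<stdin>", line 12, in <lambda>
  File "h.py", line 10, in proj
    k=env.get_calibration(c);R=np.array(k['R']);t=np.array(k['t'],float)
ValueError: time passes only in moves, steps and waits
```

```bash
python3 - <<'E'
s=open('h.py').read()
s=s.replace("def ray","K={c:env.get_calibration(c) for c in('top','scene')}\ndef ray",1).replace("k=env.get_calibration(c)","k=K[c]")
open('h.py','w').write(s)
E
cat > fit.py <<'E'
from h import *
f=lambda x,y:(160+(x+.5)/4-.5,120+(y+.5)/4-.5)
g=lambda x,y:(120+x/4,180+y/3.7)
from scipy.optimize import least_squares
P=[((-70,89,24),'top',f(214,413)),((-70,-89,24),'top',f(434,231)),((-70,89,24),'scene',g(496,436)),((-70,-89,24),'scene',g(461,181)),((146,0,30),'top',f(105,52)),((146,0,30),'scene',g(42,353)),((54.5,0,42),'top',(207.9,165.3)),((54.5,0,42),'scene',(174.8,267.3)),((0,0,0),'top',(224.9,178.8)),((0,0,0),'scene',(205.6,272.4))]
def T(v,p):
    c,s=np.cos(v[2]),np.sin(v[2]);p=np.array(p);return np.array([v[0]+c*p[0]-s*p[1],v[1]+s*p[0]+c*p[1],p[2]])
r=least_squares(lambda v:np.concatenate([proj(c,T(v,p))[0]-np.array(u) for p,c,u in P]),[572,268,.9],x_scale=[1,1,.01],loss='soft_l1')
v=r.x;print(v,np.degrees(v[2]));print(np.array([proj(c,T(v,p))[0]-np.array(u) for p,c,u in P]).round(1).tolist())
c,s=np.cos(v[2]),np.sin(v[2])
inv=lambda x,y:np.round([c*(x-v[0])+s*(y-v[1]),-s*(x-v[0])+c*(y-v[1])],1)
for n,q in dict(A=(523.5,181),B=(469.8,242),C=(441,179),cup=(561,108),bottle=(402,286),vial=(484,342),timer=(372,9)).items(): print(n,inv(*q))
for th in [1.35,1.45,1.55,1.65]:
    e=np.array([54.5-110*np.cos(th)+3.5*np.sin(th),0,42+110*np.sin(th)+3.5*np.cos(th)])
    print(th,proj('top',T(v,e))-np.array([203.4,161.2]),proj('scene',T(v,e))-np.array([172.5,227.3]))
E
python3 fit.py
```

```text
[568.32514399 270.6570011    0.71279124] 40.83992961839354
[[0.3, 1.2], [0.4, 0.2], [-0.7, 0.1], [-0.9, -0.2], [-1.0, 1.9], [0.1, -2.6], [-0.2, -3.6], [0.8, -3.7], [-0.8, 1.6], [-0.3, 0.4]]
A [-92.5 -38.5]
B [-93.3  42.8]
C [-156.3   13.9]
cup [-111.9 -118.3]
bottle [-115.8  120.4]
vial [-17.1 109.1]
timer [-319.6  -69.6]
1.35 [[2.80632167 0.53829234]] [[ 5.65510391 -0.78065085]]
1.45 [[-0.40753261 -3.22553272]] [[-0.40270186 -0.63233871]]
1.55 [[-3.57241221 -6.9514486 ]] [[-6.43791927 -0.08451545]]
1.65 [[ -6.64803918 -10.59203696]] [[-12.37515188   0.85721187]]
```

```bash
cat > go.py <<'E'
import sys
from station import env
import numpy as np
from scipy.spatial.transform import Rotation as Ro
v=[568.3,270.7,np.radians(40.84)]
s=env.state();p=np.array(s['eef_pos']);R=Ro.from_quat(s['orientation'])
c,sn=np.cos(v[2]),np.sin(v[2]);d=p[:2]-v[:2]
print('t',s['clock'],'pan',np.round([c*d[0]+sn*d[1],-sn*d[0]+c*d[1],p[2]],1),'F',np.round(s['ft_force'],1),'open',round(s['opening'],2))
G=Ro.from_matrix(np.array([[sn,c,0],[-c,sn,0],[0,0,-1]]).T@np.eye(3)) if 0 else Ro.from_matrix(np.column_stack([[sn,-c,0],[-c,-sn,0],[0,0,-1]]))
print('rot to goal (tool deg)',np.round((R.inv()*G).as_rotvec(degrees=True),1))
for a in sys.argv[1:]:
    x,y,z=map(float,a.split(','))
    w=np.array([v[0]+c*x-sn*y,v[1]+sn*x+c*y,z])
    print(a,'now-axes cm',(R.inv().apply(w-p)/10).round(2),' goal-axes cm',(G.inv().apply(w-p)/10).round(2))
E
python3 go.py -- 2>/dev/null; python3 go.py=-1 2>/dev/null; python3 go.py " -122,-42,100"
```

```text
t 1.0 pan [-817.  -448.3  214.7] F [0.7 0.5 0.6] open 1.0
rot to goal (tool deg) [ -0.    0.  -18.8]
t 1.0 pan [-817.  -448.3  214.7] F [0.7 0.5 0.6] open 1.0
rot to goal (tool deg) [ -0.    0.  -18.8]
 -122,-42,100 now-axes cm [-60.9  -52.65  11.47]  goal-axes cm [-40.63 -69.5   11.47]
```

jog_arm([
  {"linear":[-4.6,-4.0,0]},
  {"linear":[-4.6,-4.0,0]},
  {"linear":[-4.6,-4.0,0]},
  {"linear":[-4.6,-4.0,0]},
  {"linear":[-4.6,-4.0,0]},
  {"linear":[-4.6,-4.0,0]},
  {"linear":[-4.6,-4.0,0]},
  {"linear":[-4.6,-4.0,0]},
  {"linear":[-4.6,-4.0,0]},
  {"linear":[-4.6,-4.0,0]},
  {"linear":[-4.6,-4.0,0]},
  {"linear":[0,0,0],"rotation":[0,0,-9]},
], claw=-0.68)

```text
invalid input at $.deltas[0]: expected keys linear, rotation
```

```bash
python3 go.py " -122,-42,100"
```

```text
t 1.0 pan [-817.  -448.3  214.7] F [0.7 0.5 0.6] open 1.0
rot to goal (tool deg) [ -0.    0.  -18.8]
 -122,-42,100 now-axes cm [-60.9  -52.65  11.47]  goal-axes cm [-40.63 -69.5   11.47]
```

jog_arm([
  {"linear":[-4.6,-4.0,0],"rotation":[0,0,0]},
  {"linear":[-4.6,-4.0,0],"rotation":[0,0,0]},
  {"linear":[-4.6,-4.0,0],"rotation":[0,0,0]},
  {"linear":[-4.6,-4.0,0],"rotation":[0,0,0]},
  {"linear":[-4.6,-4.0,0],"rotation":[0,0,0]},
  {"linear":[-4.6,-4.0,0],"rotation":[0,0,0]},
  {"linear":[-4.6,-4.0,0],"rotation":[0,0,0]},
  {"linear":[-4.6,-4.0,0],"rotation":[0,0,0]},
  {"linear":[-4.6,-4.0,0],"rotation":[0,0,0]},
  {"linear":[-4.6,-4.0,0],"rotation":[0,0,0]},
  {"linear":[-4.6,-4.0,0],"rotation":[0,0,0]},
  {"linear":[0,0,0],"rotation":[0,0,-9.4]},
], claw=-0.68)

```text
clock: 2.5
eef_pos: [462.4, 35.0, 214.9]
orientation: [0.875, -0.485, -0.0, -0.0]
ft_force: [0.0, -0.9, 0.1]
opening: 0.16
```

```bash
python3 go.py " -122,-42,100"
```

```text
t 2.5 pan [-234.3 -109.   214.9] F [ 0.  -0.9  0.1] open 0.16
rot to goal (tool deg) [-0.   0.  -8.8]
 -122,-42,100 now-axes cm [ -8.34 -10.06  11.5 ]  goal-axes cm [ -6.7  -11.23  11.49]
```

jog_arm([
  {"linear":[0,0,0],"rotation":[0,0,-8.8]},
  {"linear":[-2.2,-3.75,3.8],"rotation":[0,0,0]},
  {"linear":[-2.2,-3.75,3.8],"rotation":[0,0,0]},
  {"linear":[-2.3,-3.7,3.9],"rotation":[0,0,0]},
  {"linear":[0,0,4],"rotation":[0,0,0]},
  {"linear":[0,0,3],"rotation":[0,0,0]},
  {"linear":[0,0,0],"rotation":[0,0,0]},
  {"linear":[0,0,0],"rotation":[0,0,0]},
])

```text
clock: 3.5
eef_pos: [505.2, 154.8, 31.1]
orientation: [0.907, -0.421, 0.001, -0.001]
ft_force: [1.4, 0.1, 0.9]
opening: 0.16
```

```bash
python3 go.py " -122,-42,3"
python3 - <<'E'
from h import *
im=env.camera('scene');cv2.imwrite('pics/s1.png',cv2.resize(im[150:350,140:340],None,fx=3,fy=3))
E
```

```text
t 3.5 pan [-123.5  -46.4   31.1] F [1.4 0.1 0.9] open 0.16
rot to goal (tool deg) [-0.1 -0.1 -0.7]
 -122,-42,3 now-axes cm [-0.45 -0.14  2.8 ]  goal-axes cm [-0.44 -0.15  2.81]
```

View pics/s1.png

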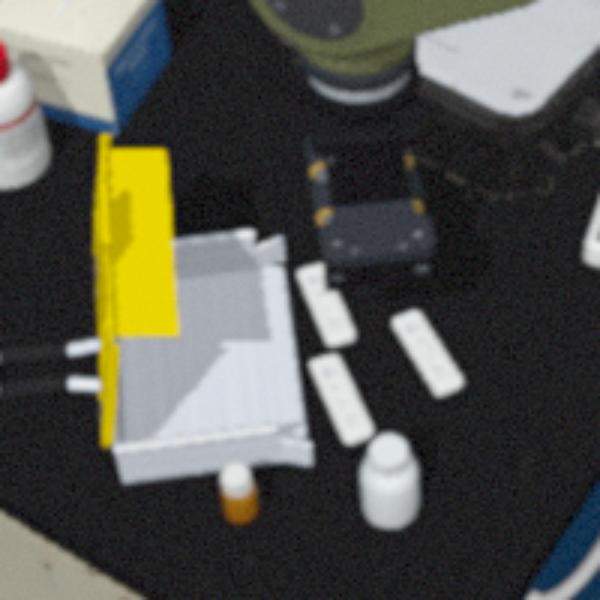

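jog_arm([
  {"linear":[-0.4,-0.1,1.4],"rotation":[0,0,-0.7]},
  {"linear":[0,0,1.4],"rotation":[0,0,0]},
  {"linear":[0,0,0],"rotation":[0,0,0]},
  {"linear":[0,-0.7,0],"rotation":[0,0,0]},
  {"linear":[0,-0.7,0],"rotation":[0,0,0]},
  {"linear":[0,-0.8,0],"rotation":[0,0,0]},
  {"linear":[0,-0.8,0],"rotation":[0,0,0]},
  {"linear":[0,-0.8,0],"rotation":[0,0,0]},
  {"linear":[0,-0.8,0],"rotation":[0,0,0]},
  {"linear":[0,-0.4,0],"rotation":[0,0,0]},
  {"linear":[0,0,0],"rotation":[0,0,0]},
])

```text
clock: 4.92
eef_pos: [540.4, 191.3, 1.7]
orientation: [0.91, -0.415, 0.0, -0.0]
ft_force: [0.2, 0.3, -0.3]
opening: 0.162
```

```bash
python3 go.py " -8,-42,3"
python3 - <<'E'
from h import *
im=env.camera('scene');cv2.imwrite('pics/s2.png',cv2.resize(im[150:350,140:340],None,fx=3,fy=3))
E
```

```text
t 4.925 pan [-73.  -41.8   1.7] F [ 0.2  0.3 -0.3] open 0.16
rot to goal (tool deg) [-0.  -0.   0.1]
 -8,-42,3 now-axes cm [ 0.02 -6.5  -0.13]  goal-axes cm [ 0.02 -6.5  -0.13]
```

View pics/s2.png

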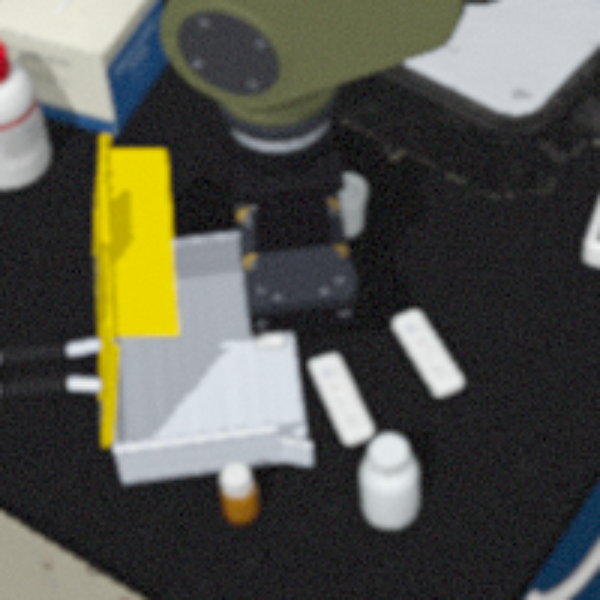

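jog_arm([
  {"linear":[0,-0.6,-0.15],"rotation":[0,0,0]},
  {"linear":[0,-0.8,0],"rotation":[0,0,0]},
  {"linear":[0,-0.8,0],"rotation":[0,0,0]},
  {"linear":[0,-0.8,0],"rotation":[0,0,0]},
  {"linear":[0,-0.8,0],"rotation":[0,0,0]},
  {"linear":[0,-0.8,0],"rotation":[0,0,0]},
  {"linear":[0,-0.8,0],"rotation":[0,0,0]},
  {"linear":[0,-0.7,0],"rotation":[0,0,0]},
  {"linear":[0,-0.4,0],"rotation":[0,0,0]},
  {"linear":[0,0,0],"rotation":[0,0,0]},
])

```text
clock: 6.22
eef_pos: [589.6, 233.9, 3.2]
orientation: [0.91, -0.416, 0.0, -0.0]
ft_force: [-0.8, -0.3, -0.6]
opening: 0.162
```

```bash
python3 go.py " -60,-42,40"
```

```text
t 6.225 pan [ -7.9 -41.8   3.2] F [-0.8 -0.3 -0.6] open 0.16
rot to goal (tool deg) [-0.  -0.   0.1]
 -60,-42,40 now-axes cm [ 0.02  5.21 -3.68]  goal-axes cm [ 0.02  5.21 -3.68]
```

jog_arm([
  {"linear":[0,2.5,0],"rotation":[0,0,0]},
  {"linear":[0,2.7,-1.5],"rotation":[0,0,0]},
  {"linear":[-1,1,-2.5],"rotation":[0,0,0]},
  {"linear":[-3.5,2.6,0],"rotation":[0,0,0]},
  {"linear":[-3.8,2.8,0],"rotation":[0,0,0]},
  {"linear":[0,0,0],"rotation":[0,0,0]},
  {"linear":[0,0,0],"rotation":[0,0,0]},
])

```text
clock: 7.1
eef_pos: [448.0, 220.6, 43.7]
orientation: [0.91, -0.415, 0.001, -0.001]
ft_force: [0.1, -0.1, 0.2]
opening: 0.163
```

```bash
python3 go.py " -124,41,3"
python3 - <<'E'
from h import *
im=env.camera('scene');cv2.imwrite('pics/s3.png',cv2.resize(im[150:350,140:340],None,fx=3,fy=3))
E
```

```text
t 7.1 pan [-123.7   40.8   43.7] F [ 0.1 -0.1  0.2] open 0.16
rot to goal (tool deg) [-0.1 -0.   0.1]
 -124,41,3 now-axes cm [-0.02  0.03  4.07]  goal-axes cm [-0.02  0.03  4.07]
```

View pics/s3.png

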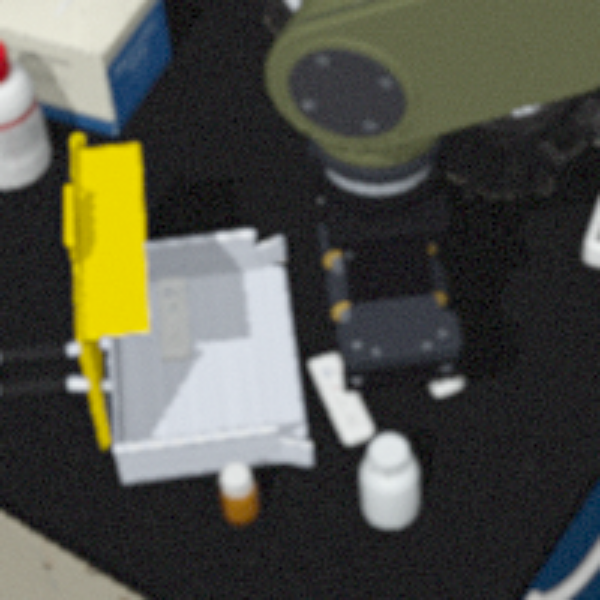

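jog_arm([
  {"linear":[0,0,2.0],"rotation":[0,0,0]},
  {"linear":[0,0,2.1],"rotation":[0,0,0]},
  {"linear":[0,0,0],"rotation":[0,0,0]},
  {"linear":[0,-0.6,0],"rotation":[0,0,0]},
  {"linear":[0,-0.7,0],"rotation":[0,0,0]},
  {"linear":[0.1,-0.8,0],"rotation":[0,0,0]},
  {"linear":[0.1,-0.8,0],"rotation":[0,0,0]},
  {"linear":[0.1,-0.8,0],"rotation":[0,0,0]},
  {"linear":[0.1,-0.8,-0.05],"rotation":[0,0,0]},
  {"linear":[0,-0.6,-0.05],"rotation":[0,0,0]},
  {"linear":[0,0,0],"rotation":[0,0,0]},
])

```text
clock: 8.52
eef_pos: [488.8, 251.1, 3.3]
orientation: [0.91, -0.415, 0.0, -0.0]
ft_force: [1.0, 0.2, 0.4]
opening: 0.161
```

```bash
python3 go.py " -8,38,3"
python3 - <<'E'
from h import *
im=env.camera('scene');cv2.imwrite('pics/s4.png',cv2.resize(im[150:350,140:340],None,fx=3,fy=3))
E
```

```text
t 8.525 pan [-72.9  37.2   3.3] F [1.  0.2 0.4] open 0.16
rot to goal (tool deg) [-0.  -0.   0.1]
 -8,38,3 now-axes cm [-0.08 -6.49  0.03]  goal-axes cm [-0.08 -6.49  0.03]
```

View pics/s4.png

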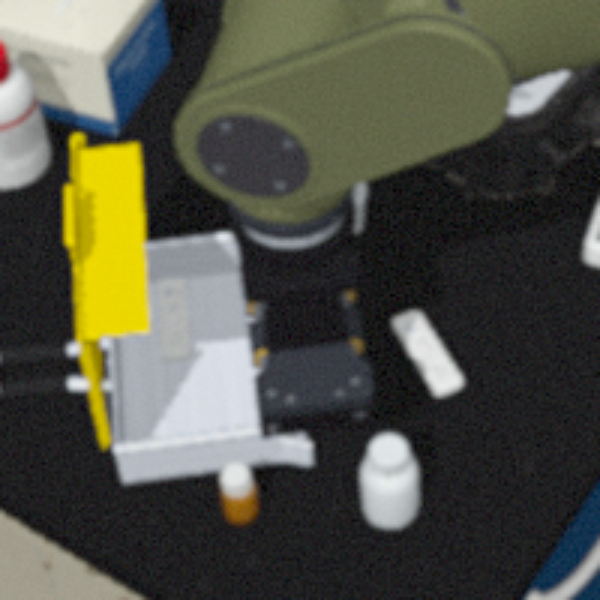

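jog_arm([
  {"linear":[0,-0.6,-0.05],"rotation":[0,0,0]},
  {"linear":[0,-0.8,0],"rotation":[0,0,0]},
  {"linear":[0,-0.8,0],"rotation":[0,0,0]},
  {"linear":[0,-0.8,0],"rotation":[0,0,0]},
  {"linear":[0,-0.8,0],"rotation":[0,0,0]},
  {"linear":[0,-0.8,0],"rotation":[0,0,0]},
  {"linear":[0,-0.8,0],"rotation":[0,0,0]},
  {"linear":[0,-0.6,0],"rotation":[0,0,0]},
  {"linear":[0,-0.4,0],"rotation":[0,0,0]},
  {"linear":[0,0,0],"rotation":[0,0,0]},
])

```text
clock: 9.82
eef_pos: [537.0, 292.9, 3.7]
orientation: [0.91, -0.416, 0.0, -0.0]
ft_force: [-0.0, -0.5, -0.6]
opening: 0.157
```

```bash
python3 go.py " -190,14,40"
```

```text
t 9.825 pan [-9.1 37.2  3.7] F [-0.  -0.5 -0.6] open 0.16
rot to goal (tool deg) [-0.  -0.   0.1]
 -190,14,40 now-axes cm [ 2.31 18.09 -3.63]  goal-axes cm [ 2.32 18.09 -3.63]
```

jog_arm([
  {"linear":[0,2.5,0],"rotation":[0,0,0]},
  {"linear":[0,2.7,-1.5],"rotation":[0,0,0]},
  {"linear":[0.3,2.9,-2.2],"rotation":[0,0,0]},
  {"linear":[1,5,0],"rotation":[0,0,0]},
  {"linear":[1,5,0],"rotation":[0,0,0]},
  {"linear":[0,0,0],"rotation":[0,0,0]},
  {"linear":[0,0,0],"rotation":[0,0,0]},
])

```text
clock: 10.7
eef_pos: [415.7, 157.0, 41.2]
orientation: [0.909, -0.416, 0.001, -0.001]
ft_force: [0.1, 0.1, 0.3]
opening: 0.159
```

```bash
python3 go.py " -190,14,3"
python3 - <<'E'
from h import *
im=env.camera('scene');cv2.imwrite('pics/s5.png',cv2.resize(im[150:350,140:340],None,fx=3,fy=3))
E
```

```text
t 10.7 pan [-189.8   13.8   41.2] F [0.1 0.1 0.3] open 0.16
rot to goal (tool deg) [-0.1 -0.   0. ]
 -190,14,3 now-axes cm [-0.02  0.03  3.82]  goal-axes cm [-0.02  0.02  3.82]
```

View pics/s5.png

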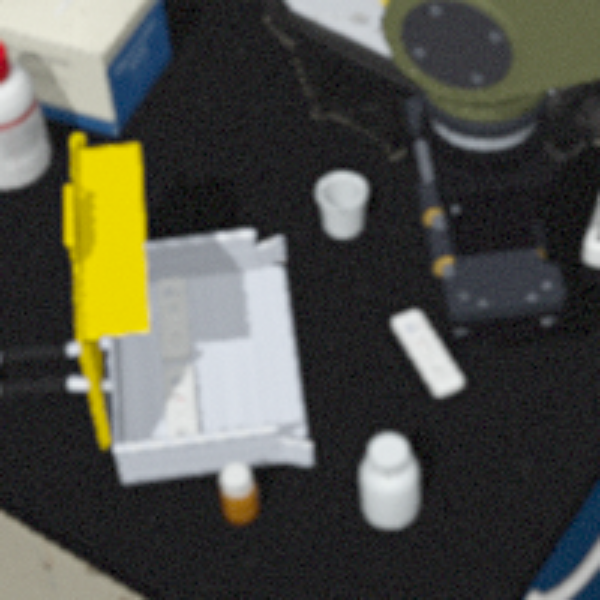

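jog_arm([
  {"linear":[0,0,1.9],"rotation":[0,0,0]},
  {"linear":[0,0,1.9],"rotation":[0,0,0]},
  {"linear":[0,0,0],"rotation":[0,0,0]},
  {"linear":[0,-0.6,0],"rotation":[0,0,0]},
  {"linear":[0,-0.8,0],"rotation":[0,0,0]},
  {"linear":[0,-0.9,0],"rotation":[0,0,0]},
  {"linear":[0,-0.9,0],"rotation":[0,0,0]},
  {"linear":[0,-0.9,0],"rotation":[0,0,0]},
  {"linear":[0,-0.9,0],"rotation":[0,0,0]},
  {"linear":[0,-0.9,0],"rotation":[0,0,0]},
  {"linear":[0,-0.9,0],"rotation":[0,0,0]},
  {"linear":[0,-0.9,0],"rotation":[0,0,0]},
])

```text
clock: 12.25
eef_pos: [473.7, 207.7, 2.6]
orientation: [0.91, -0.416, -0.0, 0.0]
ft_force: [0.5, 0.4, 0.5]
opening: 0.162
```

```bash
python3 go.py " -30,14,3.5"
```

```text
t 12.25 pan [-112.8   14.2    2.6] F [0.5 0.4 0.5] open 0.16
rot to goal (tool deg) [0. 0. 0.]
 -30,14,3.5 now-axes cm [ 0.02 -8.28 -0.09]  goal-axes cm [ 0.02 -8.28 -0.09]
```

jog_arm([
  {"linear":[0,-0.8,-0.05],"rotation":[0,0,0]},
  {"linear":[0,-0.8,-0.05],"rotation":[0,0,0]},
  {"linear":[0,-0.8,0],"rotation":[0,0,0]},
  {"linear":[0,-0.8,0],"rotation":[0,0,0]},
  {"linear":[0,-0.8,0],"rotation":[0,0,0]},
  {"linear":[0,-0.8,0],"rotation":[0,0,0]},
  {"linear":[0,-0.8,0],"rotation":[0,0,0]},
  {"linear":[0,-0.8,0],"rotation":[0,0,0]},
  {"linear":[0,-0.8,0],"rotation":[0,0,0]},
  {"linear":[0,-0.7,0],"rotation":[0,0,0]},
  {"linear":[0,-0.4,0],"rotation":[0,0,0]},
  {"linear":[0,0,0],"rotation":[0,0,0]},
])

```text
clock: 13.75
eef_pos: [536.2, 261.8, 3.7]
orientation: [0.91, -0.415, 0.0, -0.0]
ft_force: [-0.8, -0.2, -0.3]
opening: 0.16
```

jog_arm([
  {"linear":[0,2.5,0],"rotation":[0,0,0]},
  {"linear":[0,3,-1.5],"rotation":[0,0,0]},
  {"linear":[0,4,-3],"rotation":[0,0,0]},
  {"linear":[0,4,-4],"rotation":[0,0,0]},
  {"linear":[0,0,-5],"rotation":[0,0,0]},
  {"linear":[0,0,-5],"rotation":[0,0,0]},
  {"linear":[0,0,-5],"rotation":[0,0,0]},
  {"linear":[0,0,0],"rotation":[0,0,0]},
])

```text
clock: 14.75
eef_pos: [436.3, 173.8, 244.2]
orientation: [0.91, -0.416, 0.004, -0.003]
ft_force: [-0.6, 0.6, -0.1]
opening: 0.162
```

```bash
python3 go.py " 130,0,230"
python3 - <<'E'
from h import *
im=env.camera('scene');a=cv2.resize(im[180:340,120:280],None,fx=3.5,fy=3.5);cv2.imwrite('pics/s6.png',a)
for d in env.tip_of('scene','pan_lid_edge')[:2]:print(d)
for d in env.tip_of('scene','cassette_1')[:4]:print(d['p'],at('scene',d['xy'],2))
# expected lid edge pixel for angles
v=[568.3,270.7,np.radians(40.84)];c,s=np.cos(v[2]),np.sin(v[2])
for th in [1.5,1.6,1.7,1.8,1.9]:
    x=54.5-110*np.cos(th)+3.5*np.sin(th);z=42+110*np.sin(th)+3.5*np.cos(th)
    print(th,round(x),round(z),proj('scene',[v[0]+c*x,v[1]+s*x,z]))
E
```

```text
t 14.75 pan [-163.3   13.   244.2] F [-0.6  0.6 -0.1] open 0.16
rot to goal (tool deg) [-0.5 -0.3  0. ]
 130,0,230 now-axes cm [  1.32 -29.31   1.69]  goal-axes cm [  1.3  -29.33   1.42]
{'xy': [165.6, 228.2], 'p': 0.94}
{'xy': [205.4, 272.1], 'p': 0.71}
0.69 [553.3 267.9   2. ]
0.67 [603.7 247.7   2. ]
1.5 50 152 [[169.06758588 226.91231156]]
1.6 61 152 [[163.07178254 227.65820294]]
1.7 72 151 [[157.21128225 228.79296364]]
1.8 83 148 [[151.55900126 230.30219058]]
1.9 93 145 [[146.18439942 232.16595833]]
```

View pics/s6.png

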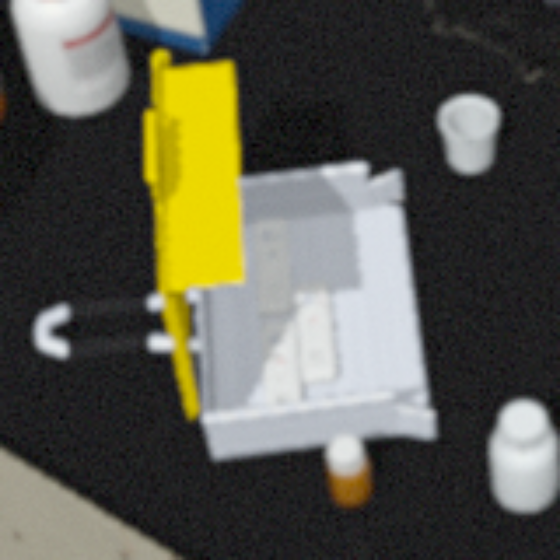

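jog_arm([
  {"linear":[0.3,-4.4,0],"rotation":[0,0,0]},
  {"linear":[0.2,-4.4,0],"rotation":[0,0,0]},
  {"linear":[0.2,-4.4,0],"rotation":[0,0,0]},
  {"linear":[0.2,-4.4,0],"rotation":[0,0,0]},
  {"linear":[0.2,-4.4,0],"rotation":[0,0,0]},
  {"linear":[0.2,-4.4,0],"rotation":[0,0,0]},
  {"linear":[0,0,3.5],"rotation":[0,0,0]},
  {"linear":[0,0,4],"rotation":[0,0,0]},
  {"linear":[0,0,3],"rotation":[0,0,0]},
  {"linear":[0,0,0],"rotation":[0,0,0]},
  {"linear":[0,0,0],"rotation":[0,0,0]},
])

```text
clock: 16.27
eef_pos: [642.0, 336.2, 133.6]
orientation: [0.91, -0.416, -0.0, 0.0]
ft_force: [1.3, -0.6, 1.0]
opening: 0.159
```

```bash
python3 go.py " 61,0,137"
```

```text
t 16.275 pan [ 98.6   1.3 133.6] F [ 1.3 -0.6  1. ] open 0.16
rot to goal (tool deg) [0. 0. 0.]
 61,0,137 now-axes cm [ 0.13  3.76 -0.34]  goal-axes cm [ 0.13  3.76 -0.34]
```

jog_arm([
  {"linear":[0,1.9,0],"rotation":[0,0,0]},
  {"linear":[0,1.9,0],"rotation":[0,0,0]},
  {"linear":[0,1.4,0.2],"rotation":[0,0,0]},
  {"linear":[0,1.4,0.3],"rotation":[0,0,0]},
  {"linear":[0,1.3,0.6],"rotation":[0,0,0]},
  {"linear":[0,1.2,0.7],"rotation":[0,0,0]},
  {"linear":[0,1.0,0.9],"rotation":[0,0,0]},
  {"linear":[0,1.0,1.0],"rotation":[0,0,0]},
  {"linear":[0,0.7,1.2],"rotation":[0,0,0]},
  {"linear":[0,0.6,1.3],"rotation":[0,0,0]},
  {"linear":[0,0.4,1.2],"rotation":[0,0,0]},
  {"linear":[0,0,0],"rotation":[0,0,0]},
])

```text
clock: 17.77
eef_pos: [544.0, 251.9, 57.8]
orientation: [0.91, -0.416, -0.001, 0.001]
ft_force: [-0.5, -0.9, 0.2]
opening: 0.158
```

```bash
python3 go.py " -30,0,45"
```

```text
t 17.775 pan [-30.7   1.7  57.8] F [-0.5 -0.9  0.2] open 0.16
rot to goal (tool deg) [0.2 0.1 0. ]
 -30,0,45 now-axes cm [ 0.17 -0.07  1.28]  goal-axes cm [ 0.17 -0.07  1.28]
```

Now press down gently past 45 mm and watch the force.

jog_arm([
  {"linear":[0,0,0.5],"rotation":[0,0,0]},
  {"linear":[0,0,0.5],"rotation":[0,0,0]},
  {"linear":[0,0,0.3],"rotation":[0,0,0]},
  {"linear":[0,0,0.1],"rotation":[0,0,0]},
  {"linear":[0,0,0],"rotation":[0,0,0]},
  {"linear":[0,0,0],"rotation":[0,0,0]},
])

```text
clock: 18.52
eef_pos: [545.4, 252.5, 45.7]
orientation: [0.91, -0.416, 0.0, -0.0]
ft_force: [0.1, -0.1, 0.8]
opening: 0.157
```

```bash
python3 go.py " -30,0,45"
python3 - <<'E'
from h import *
cv2.imwrite('pics/s7.png',cv2.resize(env.camera('scene')[180:340,120:280],None,fx=3.5,fy=3.5))
E
```

```text
t 18.525 pan [-29.2   1.2  45.7] F [ 0.1 -0.1  0.8] open 0.16
rot to goal (tool deg) [-0.  -0.   0.1]
 -30,0,45 now-axes cm [0.12 0.08 0.07]  goal-axes cm [0.12 0.08 0.07]
```

View pics/s7.png

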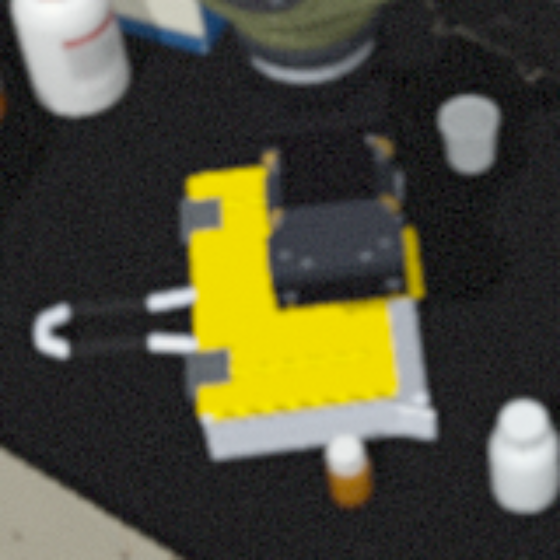

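Nearly shut; press until the force rises.

jog_arm([
  {"linear":[0,0,0.1],"rotation":[0,0,0]},
  {"linear":[0,0,0.1],"rotation":[0,0,0]},
  {"linear":[0,0,0.1],"rotation":[0,0,0]},
  {"linear":[0,0,0],"rotation":[0,0,0]},
  {"linear":[0,0,0],"rotation":[0,0,0]},
])

```text
clock: 19.2
eef_pos: [545.5, 252.6, 45.5]
orientation: [0.91, -0.415, -0.0, 0.0]
ft_force: [-7.7, -2.3, 14.3]
opening: 0.161
```

jog_arm([
  {"linear":[0,0,-1],"rotation":[0,0,0]},
  {"linear":[0,0,-3],"rotation":[0,0,0]},
  {"linear":[0,2,-4],"rotation":[0,0,0]},
  {"linear":[0,4,-4],"rotation":[0,0,0]},
  {"linear":[0,5,-2],"rotation":[0,0,0]},
  {"linear":[0,5,0],"rotation":[0,0,0]},
  {"linear":[0,0,0],"rotation":[0,0,0]},
  {"linear":[0,0,0],"rotation":[0,0,0]},
])

```text
clock: 20.2
eef_pos: [424.8, 147.9, 183.0]
orientation: [0.91, -0.416, 0.0, -0.001]
ft_force: [-0.7, 0.9, 0.5]
opening: 0.159
```

```bash
python3 go.py
python3 - <<'E'
from h import *
a=env.camera('scene');cv2.imwrite('pics/s8.png',cv2.resize(a[180:340,120:280],None,fx=3.5,fy=3.5))
b=cv2.imread('pics/scene0.png')
for n in ['diluent_bottle','sample_cup','vial_1','timer']:
    for d in env.tip_of('scene',n)[:1]:print(n,d['p'],at('scene',d['xy'],0))
for d in env.tip_of('scene','pan_lid_edge')[:1]:print(d)
v=[568.3,270.7,np.radians(40.84)];c,s=np.cos(v[2]),np.sin(v[2])
for th in [0,.05,.1]:
    x=54.5-110*np.cos(th)+3.5*np.sin(th);z=42+110*np.sin(th)+3.5*np.cos(th)
    print(th,proj('scene',[v[0]+c*x,v[1]+s*x,z]))
E
```

```text
t 20.2 pan [-188.9    0.9  183. ] F [-0.7  0.9  0.5] open 0.16
rot to goal (tool deg) [-0.1 -0.   0. ]
diluent_bottle 0.89 [399.3 289.9   0. ]
sample_cup 0.78 [565.8 105.8   0. ]
vial_1 0.52 [471.3 352.1   0. ]
timer 0.64 [377.    1.9   0. ]
{'xy': [230.7, 259.3], 'p': 0.76}
0 [[230.65083942 255.8210308 ]]
0.05 [[230.29063453 254.1301065 ]]
0.1 [[229.79061201 252.45014482]]
```

View pics/s8.png

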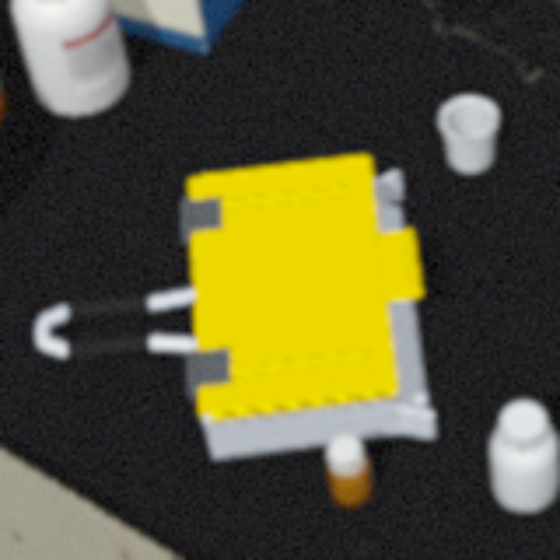

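```bash
python3 -c "
from station import env
print(env.hand_in())"
```

```text
the job is handed in; nothing more can be done
None
```

All three cassettes are in the waste pan and the yellow lid is shut. I handed the job in at about 20 s on the robot's clock; it reported no verdict.

- **Sweep:** I pushed the cassettes in one at a time with the fingertips about 3 mm above the worktop. The picture taken before shutting shows all three inside the pan. In the first push the gripper's body tipped the lid a little further open, to about 1.55 rad by my estimate.
- **Lid:** I pushed it shut from behind and pressed until it stopped at fingertip height 45.5 mm with about 14 N. The last picture shows it flat on the pan. The lid-edge detection is 3.5 pixels from where I predicted it for a shut lid. The miss is on the shut side, so I put it down to error in my pan pose.
- **Other objects:** The bottle, cup and vial stand where they were in the pictures. The detector put the bottle and cup within 5 mm of their first reading. It put the vial about 13 mm away and the timer about 8 mm away, both with low confidence. The vial looks unmoved in the pictures, and the robot never went near the timer.
- **Not checked:** I never clearly identified the tweezers. A weak detection put them far from the sweep path. I also could not see the cassettes once the lid was down.

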